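Free the fastener carousel, turn the knobbed jar to the front and hold it

ROBOT

A 6-joint arm with a two-finger parallel gripper is mounted at the origin on the work surface. World frame = base frame: x ahead of the robot, y to its left, z up, the work surface at z = 0. Lengths are in m, angles in degrees, forces in N, time in s.
With the tool pointing down it reaches from about 0.375 to 0.75 m from the base axis. Payload 9 kg.
Tool frame: the origin (TCP) lies midway between the tips of the shut fingers; the grasp point (between the pads) lies 19 mm behind it; z points along the fingers, y is the direction in which the jaws open and shut (so a half turn about z gives the same grasp; the last joint's range is limited). The gripper opens to 85 mm and grips with 20 to 120 N. Pads are 22 mm wide; open, the fingers measure 114 mm over their backs; the gripper's body (76 mm by 85 mm) begins 54 mm behind the grasp point. The pads swing forward as they close: fully open they stand 13 mm farther back than shut.
Start: joints at [51.755, 5.964, 5.575, 89.605, 0, 77.527], TCP at [0.261, 0.54, 0.231] pointing down, gripper open.
Joint ranges: [-171.21, 171.21], [-48.23, 106.86], [-62.78, 66.21], [-105.2, 120.99], [-86.42, 89.51], [-180, 180]. Speed limits (degrees/s): [127.2, 127.2, 147.25, 180, 180, 180].

INTERFACE

Orientations are given as a 3x3 rotation matrix whose columns are the frame's x, y, z axes.
In Python, from plant import bot gives the robot as it stands.
- The arm moves only by the tool arm_command, never from a script. Its argument "motion" is a list of rows, each an object with "grip": the opening, from 0 (shut) to 1 (fully open); "xyz": the shift along the tool's x, y, z in cm, a list of three; "turn": the turn about the tool's z in rad. A call has 1 to 5 rows; each row is the pose to reach, as a shift and turn from the pose measured when the call began, along the tool's axes at that moment; what a row does not reach only later rows make up. A row lasts 1/10 s, in which the tool goes at most 50 mm and 8.59 degrees, less where a joint would pass 70% of its speed; a pose out of reach is approached as far as the arm can. A call with a gripper value outside its range is refused whole. The fingers move at their own pace and stop on an object; "force" is the grip in N (left out, the last holds). Time passes only in rows, so rows that repeat a pose let the fingers close. It gives the time, the measured TCP pose, the force and the opening at its end, in the units of the state.
- bot.read_state(): the state, without advancing time (a new reading comes with each control period).
- bot.capture(name): name is "scene" or "top" or "wrist"; returns a dict with "color" (384x512x3 uint8, red, green, blue), "z_map" (384x512 float32, m along the optical axis (not along the pixel's ray), 0 where there is no reading), "camera_matrix" (3x3 intrinsics, pixels), "cam_to_world" (4x4, takes a point from camera to world coordinates). Camera axes: x right, y up, looking along -z (the intrinsics and any distortion apply to the point x, -y, -z); pixel columns grow to the right and rows downward; lengths in m; the calibration is good to about 2 mm. A picture is of the moment at which its call begins.
- bot.sign_off(): hands the job in, once; it reports no verdict.
The state is a dict: "time_s": time; "q": joint angles; "qd": joint speeds; "joint_torque": joint torques, N m; "eef_pos": TCP position; "tool_rot": TCP orientation; "ft_force": force on the tool from outside, world axes, zero at the start; "ft_torque": the same for the moment, N m; "width": opening from 0.0 (shut) to 1.0 (fully open).
Only numpy, scipy, OpenCV 4.12 (cv2) and the standard library are available. Lean on these libraries where they do the work, as an engineer would, in place of code of your own. Each camera call takes 0.05 s, during which the arm holds its last target.

TASK

The fastener carousel on the fitter's bench is parked with its brake on. First stand the brake lever upright to free it, then turn the carousel until the tall jar with the knob on its lid stands at the front, in line with the pointed tongue of the stand, and hold the turntable still there by that jar: finish while still gripping it, with the lever left upright. Leave the other things on the bench where they lie.

Things in the scene. Friction and masses are not known exactly. Their poses are not given: they have to be found in the camera images.
- stand: fixed steel stand. Origin: on the bench (z = 0), on the turntable's vertical axis. Its -x axis points to the FRONT: a flat tongue (36 mm wide, 12 mm thick, pointed end) runs out that way, seen from 118 to 198 mm from the axis. The brake lever is on its +y side. Its place and yaw differ each time.
- carousel: turntable: aluminium disc, radius 118 mm, 57 to 69 mm above the bench, turns about its origin's vertical without end stops (friction 0.05 N m; brake on: 0.15 to 0.4 more). Six black-lidded jars on it, 84 mm from the axis, 60 degrees apart: the tall jar and five squat ones (tops under 132 mm high, radius up to 29 mm). Middle post: radius 14 mm, top 115 mm high.
- tall_jar: the tall jar, upright in a socket of the turntable 84 mm from its axis; it cannot be lifted out but twists in place about its own axis (0.02 N m). Body radius 25 mm, black lid of radius 26.5 mm with its top 163 mm above the bench, and on it a round knob. Origin: centre of its bottom, 69 mm above the bench.
- jar_knob (a point): centre of the round steel knob on the tall jar's lid: upright cylinder, 20 mm diameter, 32 mm high, its top 195 mm and this point 179 mm above the bench; the only knob on any lid. The jar is at the front when this point lies on the stand's -x axis.
- brake (a joint): angle of the brake lever, rad. 0 = upright (brake off); positive = leaning outwards, away from the turntable (from about 0.4 on a sprung pad presses on the turntable from below: brake on; stop at 0.75); negative = leaning in towards the jars (stop at -0.3). It stays where it is left; its handle needs about 3 N to move.
- lever_grip (a point): point on the lever's axis, 90 mm from the hinge, in its black cylindrical handle (20 mm diameter, from 66 to 106 mm from the hinge).
- lever_hinge (a point): middle of the lever's hinge: 165 mm from the turntable's axis on the stand's +y side, 30 mm above the bench. The hinge axis is level, parallel to the stand's x axis; the lever swings in the upright plane through the turntable's axis.
- channel: bystander: loose yellow metal channel, 110 x 50 x 34 mm, long along its x; origin under its centre
- flat_bar: bystander: loose steel bar 130 x 35 x 12 mm, long along its x; origin under its centre
- wire_brush: bystander: loose wooden wire brush, about 210 x 26 x 26 mm, long along its x; origin under its middle

How it is judged:
By the outcome, as a careful person would: the job done as asked, in the order asked, and still so for the second after the job is handed in, while the arm keeps its last pose, push and grip.
It also fails if it takes over 53 s, if anything falls off the work surface, if the arm or the gripper's body presses on something with over 40 N, if the wrist force passes 120 N, or if a joint passes its speed limit or range.

## Working session

There is one attempt and no reset: what is moved stays moved. The work goes in short steps, Python scripts to look and compute and a tool call to move; the robot and the scene stay as the last step left them, time stands still between calls to the robot, and variables do not carry over. Pictures are saved under pics/ and viewed, and the job is handed in when it is done.

Besides the shell and the picture viewer there is one more tool, called as name(argument=value, ...), one argument or row to a line, values as JSON. arm_command: Moves the arm, as the interface text tells. Its arguments: {"type":"object","properties":{"motion":{"type":"array","items":{"type":"object","properties":{"grip":{"type":"number"},"xyz":{"type":"array","items":{"type":"number"}},"turn":{"type":"number"}}}},"force":{"type":"number"}},"required":["motion"]}

```bash
mkdir -p pics; ls; cat > h.py <<'E'
import numpy as np,cv2
from plant import bot
np.set_printoptions(precision=4,suppress=True)
def cap(n,tag):
    c=bot.capture(n); cv2.imwrite(f'pics/{tag}.png',c['color'][:,:,::-1]); np.savez(f'{tag}.npz',**c); return c
def pts(c):
    z=c['z_map'];K=c['camera_matrix'];T=c['cam_to_world']
    v,u=np.mgrid[:z.shape[0],:z.shape[1]]
    p=np.stack([(u-K[0,2])/K[0,0]*z,-(v-K[1,2])/K[1,1]*z,-z],-1)
    w=p@T[:3,:3].T+T[:3,3]; w[z==0]=np.nan; return w
def ray(c,u,v,h):
    K=c['camera_matrix'];T=c['cam_to_world']
    d=T[:3,:3]@np.array([(u-K[0,2])/K[0,0],-(v-K[1,2])/K[1,1],-1]);o=T[:3,3]
    return o+d*(h-o[2])/d[2]
E
python3 - <<'E'
from h import *
print(bot.read_state())
for n in ('scene','top','wrist'):
    c=cap(n,n+'0');print(n,c['camera_matrix'],c['cam_to_world'],{k:v for k,v in c.items() if k not in('color','z_map','camera_matrix','cam_to_world')})
E
```

```text
pics
{'time_s': 0.0, 'q': array([51.7548,  5.9992,  5.5265, 89.6047, -0.0018, 77.5258]), 'qd': array([-0.0639,  0.0519, -0.0797, -0.0479,  0.0168,  0.1023]), 'joint_torque': array([  0.0008, -55.6933,  50.3646,   0.0168,  -0.0003,  -0.    ]), 'eef_pos': array([0.2607, 0.54  , 0.2305]), 'tool_rot': array([[-0.9005,  0.4348, -0.0008],
       [ 0.4348,  0.9005, -0.0011],
       [ 0.0003, -0.0013, -1.    ]]), 'ft_force': array([ 0.5717, -0.4026, -0.1182]), 'ft_torque': array([0.0249, 0.022 , 0.0465]), 'width': 0.9981332689175693}
scene [[421.766    0.     254.0164]
 [  0.     421.766  186.2497]
 [  0.       0.       1.    ]] [[-0.3815 -0.4799  0.79    1.5378]
 [ 0.9242 -0.213   0.317   0.2536]
 [ 0.0161  0.8511  0.5248  0.7448]
 [ 0.      0.      0.      1.    ]] {}
top [[394.3612   0.     253.75  ]
 [  0.     394.3612 190.7969]
 [  0.       0.       1.    ]] [[-0.0071  0.9938 -0.1114  0.5087]
 [-0.9996 -0.0102 -0.0272 -0.1298]
 [-0.0282  0.1111  0.9934  1.1027]
 [ 0.      0.      0.      1.    ]] {}
wrist [[291.4592   0.     255.7543]
 [  0.     291.4592 188.8459]
 [  0.       0.       1.    ]] [[ 0.4346 -0.8645 -0.2525  0.1981]
 [ 0.9006  0.417   0.1224  0.5719]
 [-0.0005 -0.2807  0.9598  0.3737]
 [ 0.      0.      0.      1.    ]] {}
```

View pics/scene0.png

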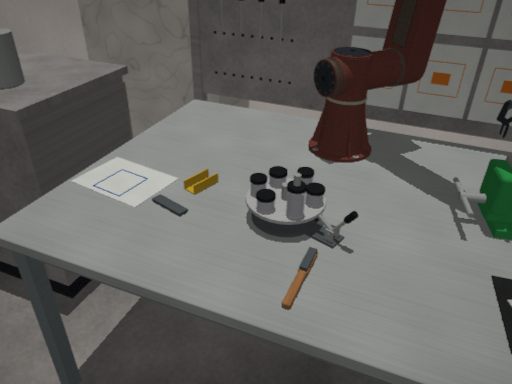

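View pics/top0.png

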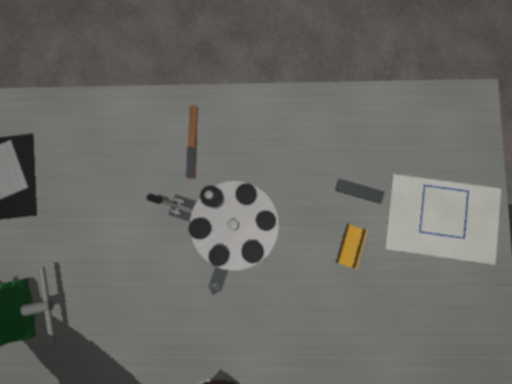

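The top view shows the disc centre near (234,225), tongue tip near (215,291), knob near (210,196) and lever handle near (155,198). Next I'll measure these.

```bash
python3 - <<'E'
from h import *
c=dict(np.load('top0.npz'));w=pts(c)
# disc
m=(abs(w[...,2]-0.069)<0.006); 
n,l,s,ce=cv2.connectedComponentsWithStats(m.astype(np.uint8))
for i in range(1,n):
    if s[i,4]>200: print('z69 comp',s[i],ce[i])
print(ray(c,234,224.5,.115))
pm=w[...,2]; 
for nm,u,v in(('post',234,225),('knob',210,195),('tongue',217,281),('lever',155,198),('lever2',168,203)):
    print(nm,pm[v-3:v+4:3,u-3:u+4:3],w[v,u])
hi=(pm>0.172)&(pm<.21); ys,xs=np.nonzero(hi);sel=(xs>150)&(xs<300);print('knob px',xs[sel].mean(),ys[sel].mean(),sel.sum(),w[ys[sel],xs[sel]].mean(0))
im=cv2.resize(c['color'][150:310,130:290,::-1],None,fx=4,fy=4,interpolation=cv2.INTER_CUBIC);im=np.clip(im*1.5,0,255).astype(np.uint8)
cv2.imwrite('pics/topz.png',cv2.resize(im,(600,600)))
c=dict(np.load('scene0.npz'))
im=cv2.resize(c['color'][150:260,230:380,::-1],(800,587),interpolation=cv2.INTER_CUBIC)
cv2.imwrite('pics/scz.png',im)
E
```

```text
z69 comp [ 189  180   90   91 3919] [234.8933 225.2769]
[ 0.5351 -0.0528  0.115 ]
post [[0.1138 0.1163 0.1118]
 [0.1143 0.1143 0.1142]
 [0.1137 0.1136 0.076 ]] [ 0.5339 -0.0527  0.1143]
knob [[0.1964 0.1966 0.1623]
 [0.1944 0.1945 0.1736]
 [0.1878 0.1826 0.1651]] [ 0.6017 -0.0032  0.1945]
tongue [[0.0083 0.0118 0.0136]
 [0.01   0.0116 0.0133]
 [0.0133 0.0116 0.0105]] [0.3849 0.0019 0.0116]
lever [[0.1216 0.1076 0.0011]
 [0.1188 0.1123 0.101 ]
 [0.1093 0.1016 0.0996]] [0.6039 0.1484 0.1123]
lever2 [[ 0.0745 -0.0016 -0.0021]
 [ 0.073   0.0662  0.0531]
 [-0.0017 -0.0032  0.0072]] [0.5947 0.1263 0.0662]
knob px 208.56716417910448 194.2089552238806 67 [0.6038 0.0004 0.1926]
```

View pics/topz.png

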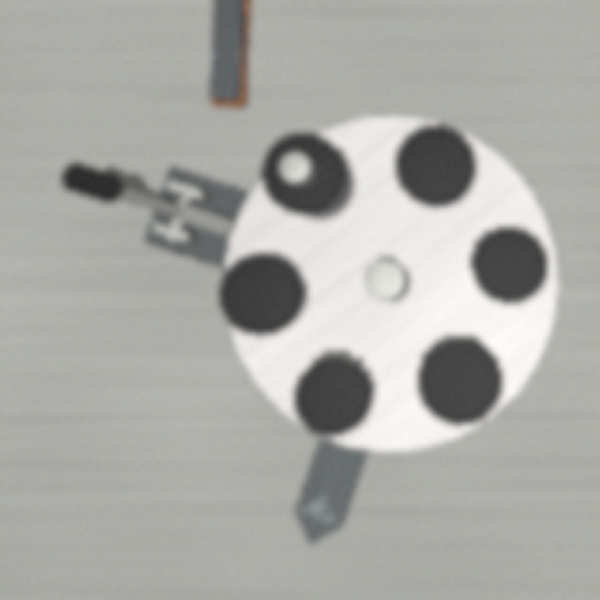

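View pics/scz.png

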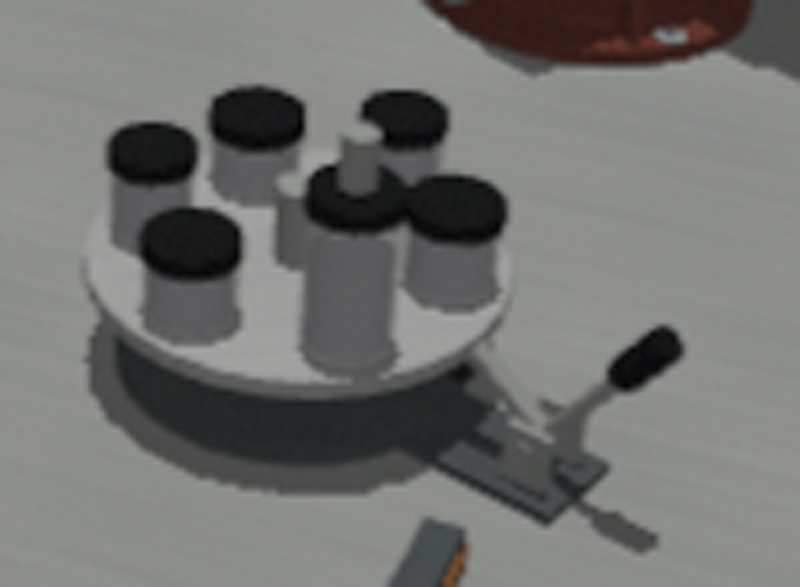

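```bash
python3 - <<'E'
from h import *
c=dict(np.load('top0.npz'));w=pts(c)
g=c['color'].min(-1)
m=((g>165)).astype(np.uint8);m[:,300:]=0;m[:170]=0;m[280:]=0;m[:,:180]=0
m=cv2.morphologyEx(m,cv2.MORPH_OPEN,np.ones((3,3)))
cs=max(cv2.findContours(m,0,2)[0],key=cv2.contourArea)
h=cv2.convexHull(cs)[:,0]
p=np.array([ray(c,u,v,.069)[:2] for u,v in h])
# circle fit on points, robust
q=p.copy()
for _ in range(5):
    A=np.c_[2*q,np.ones(len(q))];s=np.linalg.lstsq(A,(q**2).sum(1),rcond=None)[0];ctr=s[:2];R=np.sqrt(s[2]+ctr@ctr)
    r=np.linalg.norm(p-ctr,axis=1);q=p[abs(r-R)<.004]
print('ctr',ctr,R,len(q),len(p))
pz=lambda x,y:(130+x/3.75-.5,150+y/3.75-.5)
post=ray(c,*pz(388,277),.115)[:2]
tip=ray(c,*pz(312,543),.012)[:2]; tp2=(ray(c,*pz(324,440),.012)+ray(c,*pz(366,452),.012))[:2]/2
print('post',post,'tip',tip,np.linalg.norm(tip-ctr),'base',tp2)
for C in(ctr,post): 
    d=C-tip;print('yaw',np.degrees(np.arctan2(d[1],d[0])),np.linalg.norm(d))
d=tp2-tip;print('yaw tongue',np.degrees(np.arctan2(d[1],d[0])))
hm=w[...,2];sel=(c['color'].max(-1)<60);sel[:, :140]=0;sel[:,172:]=0;sel[:185]=0;sel[210:]=0
P=w[sel];P=P[P[:,2]>.06];mm=P.mean(0);print('handle',len(P),mm,P.min(0),P.max(0));d=mm[:2]-ctr;print('dir',np.degrees(np.arctan2(d[1],d[0]))-90,np.linalg.norm(d))
k=ray(c,*pz(294,167),.195)[:2];d=k-ctr;print('knob',k,np.linalg.norm(d),np.degrees(np.arctan2(d[1],d[0])))
E
```

```text
Traceback (most recent call last):
ValueError: max() iterable argument is empty
```

```bash
cat > m.py <<'E'
from h import *
c=dict(np.load('top0.npz'));w=pts(c)
g=c['color'].min(-1); print(g[208,234],g[150,234])
m=((g>(int(g[208,234])+int(g[150,234]))//2)).astype(np.uint8);m[:,300:]=0;m[:170]=0;m[280:]=0;m[:,:180]=0
m=cv2.morphologyEx(m,cv2.MORPH_OPEN,np.ones((3,3)))
cs=max(cv2.findContours(m,0,2)[0],key=cv2.contourArea)
h=cv2.convexHull(cs)[:,0]
p=np.array([ray(c,u,v,.069)[:2] for u,v in h])
# circle fit on points, robust
q=p.copy()
for _ in range(5):
    A=np.c_[2*q,np.ones(len(q))];s=np.linalg.lstsq(A,(q**2).sum(1),rcond=None)[0];ctr=s[:2];R=np.sqrt(s[2]+ctr@ctr)
    r=np.linalg.norm(p-ctr,axis=1);q=p[abs(r-R)<.004]
print('ctr',ctr,R,len(q),len(p))
pz=lambda x,y:(130+x/3.75-.5,150+y/3.75-.5)
post=ray(c,*pz(388,277),.115)[:2]
tip=ray(c,*pz(312,543),.012)[:2]; tp2=(ray(c,*pz(324,440),.012)+ray(c,*pz(366,452),.012))[:2]/2
print('post',post,'tip',tip,np.linalg.norm(tip-ctr),'base',tp2)
for C in(ctr,post): 
    d=C-tip;print('yaw',np.degrees(np.arctan2(d[1],d[0])),np.linalg.norm(d))
d=tp2-tip;print('yaw tongue',np.degrees(np.arctan2(d[1],d[0])))
hm=w[...,2];sel=(c['color'].max(-1)<60);sel[:, :140]=0;sel[:,172:]=0;sel[:185]=0;sel[210:]=0
P=w[sel];P=P[P[:,2]>.06];mm=P.mean(0);print('handle',len(P),mm,P.min(0),P.max(0));d=mm[:2]-ctr;print('dir',np.degrees(np.arctan2(d[1],d[0]))-90,np.linalg.norm(d))
k=ray(c,*pz(294,167),.195)[:2];d=k-ctr;print('knob',k,np.linalg.norm(d),np.degrees(np.arctan2(d[1],d[0])))
E
python3 m.py
```

```text
155 112
ctr [ 0.5355 -0.0492] 0.11608593366386312 32 32
post [ 0.538  -0.0502] tip [0.3496 0.0134] 0.19616385441025153 base [ 0.4186 -0.0104]
yaw -18.631881759586935 0.19616385441025153
yaw -18.664489240902974 0.19880268469933932
yaw tongue -19.026175444488015
handle 96 [0.604  0.1509 0.1078] [0.5948 0.1374 0.0844] [0.6141 0.1687 0.1231]
dir -18.893535263668667 0.21149417671285453
knob [0.604  0.0016] 0.08529093818972786 36.588726078899235
```

```bash
cat >> h.py <<'E'
C=np.array([.5365,-.050]);YAW=np.radians(-18.75)
sx=np.array([np.cos(YAW),np.sin(YAW)]);sy=np.array([-sx[1],sx[0]])
def stand(P): d=P[...,:2]-C; return np.stack([d@sx,d@sy,P[...,2]],-1)
def world(x,y,z): return np.r_[C+x*sx+y*sy,z]
def handle(c):
    # dark points in the lever's swept slab
    w=pts(c);s=stand(w);m=(c['color'].max(-1)<70)&(abs(s[...,0])<.03)&(s[...,1]>.13)&(s[...,1]<.25)&(s[...,2]>.06)&(s[...,2]<.16)
    return s[m]
def go(p,jawdeg):
    s=bot.read_state();R=s['tool_rot'];d=R.T@(np.asarray(p)-s['eef_pos'])*100
    a=np.radians(jawdeg);y=R.T@np.array([np.cos(a),np.sin(a),0]);t=np.arctan2(-y[0],y[1])
    print('t',s['time_s'],'tcp',s['eef_pos'],'shift cm',d,'turn',t,'or',t-np.sign(t)*np.pi,'q6',s['q'][5])
E
python3 - <<'E'
from h import *
for n in('top0','scene0'):
    P=handle(dict(np.load(n+'.npz')));m=np.median(P,0);print(n,len(P),m,P.min(0),P.max(0))
    u,s,v=np.linalg.svd(P-P.mean(0));d=v[0]*np.sign(v[0][2]);print(d,'lean',np.arctan2(d[1],d[2]),'pos lean',np.arctan2(m[1]-.165,m[2]-.03))
# upright world points
g=world(0,.165+.09*np.sin(.55),.03+.09*np.cos(.55));print('grip',g)
go(g+[0,0,.1-.019],-18.75)
E
```

```text
top0 109 [-0.0008  0.211   0.1077] [-0.0098  0.1929  0.0681] [0.0091 0.2304 0.1231]
[-0.044   0.561   0.8266] lean 0.5962422044618394 pos lean 0.5344796986420304
scene0 95 [0.0072 0.2192 0.106 ] [-0.0067  0.2008  0.0817] [0.0118 0.2334 0.119 ]
[-0.1184  0.5933  0.7962] lean 0.6403624277330517 pos lean 0.619491724247116
grip [0.6047 0.1508 0.1067]
t 0.15 tcp [0.2607 0.5401 0.2307] shift cm [-47.9037 -20.1011   4.3088] turn 1.4482130314866979 or -1.6933796221030952 q6 77.52830916316726
```

arm_command(
  motion=[
    {"grip": 1,"xyz": [-48,-20,0],"turn": 1.448},
    {"grip": 1,"xyz": [-48,-20,0],"turn": 1.448},
    {"grip": 1,"xyz": [-48,-20,0],"turn": 1.448},
    {"grip": 1,"xyz": [-48,-20,0],"turn": 1.448},
    {"grip": 1,"xyz": [-48,-20,0],"turn": 1.448},
  ],
  force=30,
)

```text
time_s: 0.65
eef_pos: [0.4276, 0.3517, 0.2309]
tool_rot: [[-0.357, 0.934, -0.0], [0.934, 0.357, -0.0], [-0.0, -0.0, -1.0]]
ft_force: [0.2, 0.4, -0.1]
width: 0.999
```

```bash
python3 -c "
from h import *
go(world(0,.214,.2),-18.75)"
```

```text
t 0.65 tcp [0.4276 0.3517 0.2309] shift cm [-24.9339   9.4886   3.1001] turn 0.6923487388399223 or -2.4492439147498706 q6 94.98944186170132
```

arm_command(
  motion=[
    {"grip": 1,"xyz": [-24.9,9.5,3],"turn": 0.692},
    {"grip": 1,"xyz": [-24.9,9.5,3],"turn": 0.692},
    {"grip": 1,"xyz": [-24.9,9.5,3],"turn": 0.692},
    {"grip": 1,"xyz": [-24.9,9.5,3],"turn": 0.692},
    {"grip": 1,"xyz": [-24.9,9.5,3],"turn": 0.692},
  ],
)

```text
time_s: 1.15
eef_pos: [0.593, 0.166, 0.2028]
tool_rot: [[0.327, 0.945, -0.0], [0.945, -0.327, -0.0], [-0.001, -0.0, -1.0]]
ft_force: [0.5, 0.7, -0.1]
width: 1.002
```

arm_command(
  motion=[
    {"grip": 1,"xyz": [0,0,0],"turn": 0},
    {"grip": 1,"xyz": [0,0,0],"turn": 0},
  ],
)

```text
time_s: 1.35
eef_pos: [0.5932, 0.1649, 0.2018]
tool_rot: [[0.329, 0.944, -0.002], [0.944, -0.329, -0.0], [-0.001, -0.002, -1.0]]
ft_force: [-0.7, 1.3, 0.2]
width: 1.0
```

```bash
python3 -c "
from h import *
go(world(0,.214,.2),-18.75)
c=cap('wrist','w1')
for n in ('wrist',):
    P=handle(c);print(len(P),np.median(P,0),P.min(0),P.max(0))
    u,s,v=np.linalg.svd(P-P.mean(0));print(v[0])
c=cap('scene','s1');P=handle(c);print(len(P),np.median(P,0))
"
```

```text
t 1.35 tcp [0.5932 0.1649 0.2018] shift cm [-0.7549  1.5469  0.1826] turn -0.007551534000390684 or 3.1340411195894022 q6 112.56981530968933
630 [-0.001   0.2239  0.1169] [-0.0099  0.1998  0.0896] [0.0088 0.2348 0.1231]
[0.0489 0.7804 0.6234]
110 [0.0065 0.2198 0.1051]
```

View pics/w1.png

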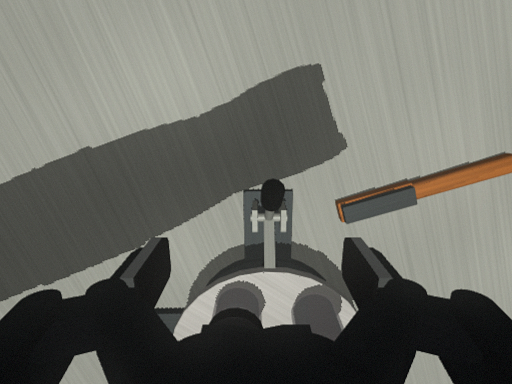

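```bash
python3 -c "
from h import *
c=dict(np.load('top0.npz'))
for u,v in((186,178),(196,178),(187,145),(190,106)): print(stand(ray(c,u,v,.02)))
go(world(0,.215,.13),-18.75)
"
```

```text
[0.0799 0.1734 0.02  ]
[0.0886 0.1467 0.02  ]
[0.1692 0.2019 0.02  ]
[0.2786 0.2314 0.02  ]
t 1.45 tcp [0.5925 0.1667 0.2028] shift cm [-0.8079  1.6703  7.2813] turn -0.004351184381699526 or 3.1372414692080937 q6 112.56055724802931
```

arm_command(
  motion=[
    {"grip": 0.9,"xyz": [-0.8,1.7,2],"turn": 0},
    {"grip": 0.8,"xyz": [-0.8,1.7,5],"turn": 0},
    {"grip": 0.7,"xyz": [-0.8,1.7,8.5],"turn": 0},
    {"grip": 0.6,"xyz": [-0.8,1.7,11.8],"turn": 0},
    {"grip": 0.6,"xyz": [-0.8,1.7,11.8],"turn": 0},
  ],
)

```text
time_s: 1.95
eef_pos: [0.6019, 0.1549, 0.0802]
tool_rot: [[0.323, 0.946, -0.008], [0.946, -0.323, -0.0], [-0.003, -0.008, -1.0]]
ft_force: [-0.3, 0.1, 0.1]
width: 0.601
```

```bash
python3 -c "
from h import *
go(world(0,.215,.084),-18.75)
c=cap('wrist','w2')
c=cap('scene','s2')
cv2.imwrite('pics/s2z.png',cv2.resize(c['color'][150:270,260:420,::-1],(800,600)))
"
```

```text
t 1.95 tcp [0.6019 0.1549 0.0802] shift cm [-0.0074  0.3869 -0.381 ] turn -0.0017421481117177228 or 3.1398505054780754 q6 111.24724365883148
```

View pics/w2.png

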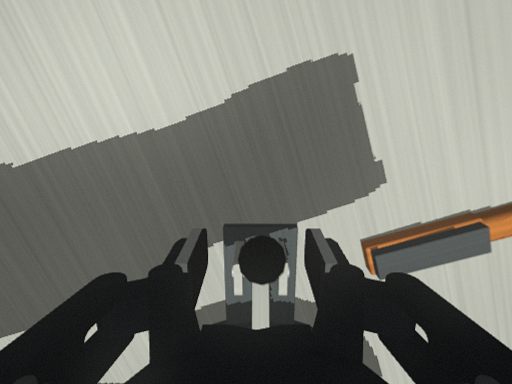

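View pics/s2z.png

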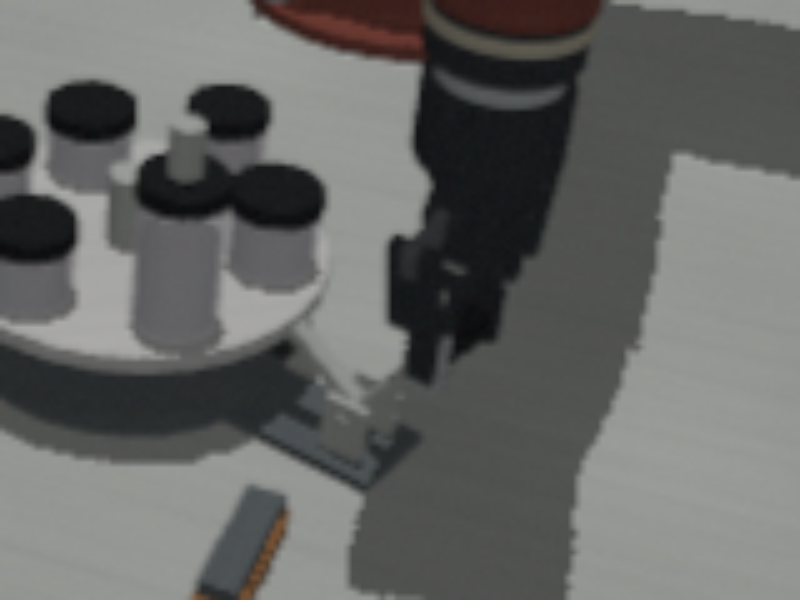

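arm_command(
  motion=[
    {"grip": 0.5,"xyz": [0,0.35,-0.2],"turn": 0},
    {"grip": 0.35,"xyz": [0,0.35,-0.2],"turn": 0},
    {"grip": 0.15,"xyz": [0,0.35,-0.2],"turn": 0},
    {"grip": 0.15,"xyz": [0,0.35,-0.2],"turn": 0},
    {"grip": 0.15,"xyz": [0,0.35,-0.2],"turn": 0},
  ],
  force=30,
)

```text
time_s: 2.55
eef_pos: [0.6056, 0.1564, 0.0898]
tool_rot: [[0.321, 0.947, -0.006], [0.947, -0.321, 0.004], [0.002, -0.007, -1.0]]
ft_force: [-21.5, 10.5, 16.3]
width: 0.225
```

arm_command(
  motion=[
    {"grip": 0.1,"xyz": [0,0,0],"turn": 0},
    {"grip": 0.1,"xyz": [0,0,0],"turn": 0},
  ],
)

```text
time_s: 2.75
eef_pos: [0.605, 0.1562, 0.0904]
tool_rot: [[0.321, 0.947, -0.007], [0.947, -0.321, 0.003], [0.001, -0.008, -1.0]]
ft_force: [-4.2, -2.1, -0.9]
width: 0.224
```

```bash
python3 -c "
from h import *
s=bot.read_state();print(s['eef_pos'],stand(s['eef_pos']),s['ft_force'],s['width'])
for a in (.5,.4,.3,.2,.1,0):
  go(world(stand(s['eef_pos'])[0],.165+.09*np.sin(a),.03+.09*np.cos(a)-.020),-18.75)
"
```

```text
[0.605  0.1562 0.0904] [-0.0014  0.2173  0.0904] [-4.1884 -2.1477 -0.9136] 0.22356854692032532
t 2.75 tcp [0.605  0.1562 0.0904] shift cm [-0.9151  0.0004  0.1408] turn 0.000743990242872655 or -3.1408486633469206 q6 111.11435356299076
t 2.75 tcp [0.605  0.1562 0.0904] shift cm [-1.7248 -0.0032 -0.2511] turn 0.000743990242872655 or -3.1408486633469206 q6 111.11435356299076
t 2.75 tcp [0.605  0.1562 0.0904] shift cm [-2.5696 -0.0061 -0.5603] turn 0.000743990242872655 or -3.1408486633469206 q6 111.11435356299076
t 2.75 tcp [0.605  0.1562 0.0904] shift cm [-3.4411 -0.0084 -0.7836] turn 0.000743990242872655 or -3.1408486633469206 q6 111.11435356299076
t 2.75 tcp [0.605  0.1562 0.0904] shift cm [-4.3305 -0.0101 -0.9187] turn 0.000743990242872655 or -3.1408486633469206 q6 111.11435356299076
t 2.75 tcp [0.605  0.1562 0.0904] shift cm [-5.229  -0.0111 -0.9644] turn 0.000743990242872655 or -3.1408486633469206 q6 111.11435356299076
```

arm_command(
  motion=[
    {"grip": 0.1,"xyz": [-0.5,0,-0.3],"turn": 0},
    {"grip": 0.1,"xyz": [-1.1,0,-0.6],"turn": 0},
    {"grip": 0.1,"xyz": [-1.75,0,-0.9],"turn": 0},
    {"grip": 0.1,"xyz": [-2.4,0,-1.15],"turn": 0},
    {"grip": 0.1,"xyz": [-3.1,0,-1.3],"turn": 0},
  ],
)

```text
time_s: 3.25
eef_pos: [0.595, 0.1267, 0.1039]
tool_rot: [[0.321, 0.947, -0.007], [0.947, -0.321, 0.004], [0.002, -0.008, -1.0]]
ft_force: [-1.3, 6.4, -3.0]
width: 0.226
```

```bash
python3 -c "
from h import *
s=bot.read_state();print(stand(s['eef_pos']),s['ft_force'],s['width'])
go(world(-.0014,.165,.106),-18.75)
"
```

```text
[-0.0014  0.1862  0.1039] [-1.3193  6.3528 -2.9646] 0.2263615467117781
t 3.25 tcp [0.595  0.1267 0.1039] shift cm [-2.1163 -0.0032 -0.2133] turn 0.0009174002758910174 or -3.140675253313902 q6 108.29307798176613
```

arm_command(
  motion=[
    {"grip": 0.1,"xyz": [-0.7,0,-0.1],"turn": 0},
    {"grip": 0.1,"xyz": [-1.4,0,-0.17],"turn": 0},
    {"grip": 0.1,"xyz": [-2.1,0,-0.2],"turn": 0},
    {"grip": 0.1,"xyz": [-2.1,0,-0.2],"turn": 0},
    {"grip": 0.1,"xyz": [-2.1,0,-0.2],"turn": 0},
  ],
)

```text
time_s: 3.75
eef_pos: [0.5881, 0.1062, 0.1065]
tool_rot: [[0.321, 0.947, -0.007], [0.947, -0.321, 0.004], [0.001, -0.007, -1.0]]
ft_force: [-6.2, 1.2, 1.0]
width: 0.223
```

```bash
python3 -c "
from h import *
s=bot.read_state();print(stand(s['eef_pos']),s['ft_force'],s['width'])
for n in('top','scene','wrist'):
  c=cap(n,n+'3');P=handle(c);print(n,len(P),np.median(P,0) if len(P) else 0)
c=dict(np.load('scene3.npz'))
cv2.imwrite('pics/s3z.png',cv2.resize(c['color'][150:270,260:420,::-1],(800,600)))
c=dict(np.load('top3.npz'))
cv2.imwrite('pics/t3z.png',cv2.resize(c['color'][150:310,130:290,::-1],(600,600)))
"
```

```text
[-0.0014  0.1645  0.1065] [-6.2154  1.1838  0.963 ] 0.2234035446746939
top 33 [0.0017 0.1545 0.12  ]
scene 205 [0.0086 0.1764 0.13  ]
wrist 5786 [-0.0002  0.1772  0.1367]
```

View pics/s3z.png

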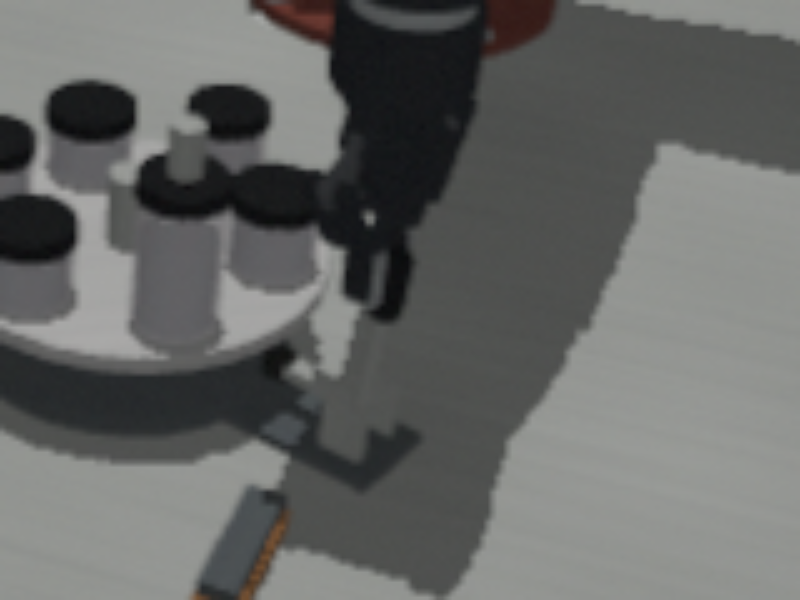

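View pics/wrist3.png

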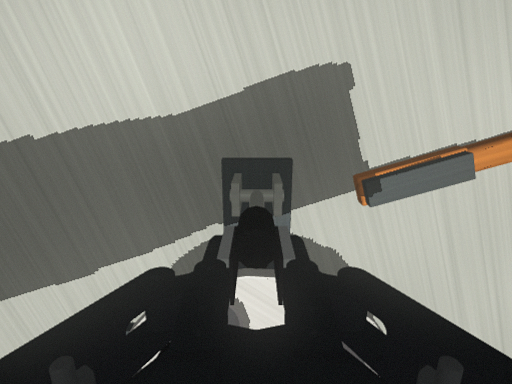

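Lever looks upright, still gripped. I'll release, rise clear and check it.

arm_command(
  motion=[
    {"grip": 0.35,"xyz": [0,0,0],"turn": 0},
    {"grip": 0.6,"xyz": [0,0,0],"turn": 0},
    {"grip": 0.6,"xyz": [0,0,0],"turn": 0},
    {"grip": 0.6,"xyz": [0,0,-4],"turn": 0},
    {"grip": 0.6,"xyz": [0,0,-8],"turn": 0},
  ],
)

```text
time_s: 4.4
eef_pos: [0.5879, 0.1061, 0.1864]
tool_rot: [[0.321, 0.947, -0.009], [0.947, -0.321, 0.003], [0.0, -0.01, -1.0]]
ft_force: [1.2, 0.4, 1.6]
width: 0.6
```

arm_command(
  motion=[
    {"grip": 0.6,"xyz": [0,0,-5],"turn": 0},
    {"grip": 0.6,"xyz": [4,0,-5],"turn": 0},
    {"grip": 0.6,"xyz": [8,0,-5],"turn": 0},
    {"grip": 0.6,"xyz": [10,0,-5],"turn": 0},
    {"grip": 0.6,"xyz": [10,0,-5],"turn": 0},
  ],
)

```text
time_s: 4.9
eef_pos: [0.6209, 0.2029, 0.2361]
tool_rot: [[0.319, 0.948, -0.009], [0.948, -0.318, 0.004], [0.001, -0.009, -1.0]]
ft_force: [-0.1, 0.2, 0.0]
width: 0.598
```

```bash
python3 -c "
from h import *
s=bot.read_state();print(stand(s['eef_pos']),s['ft_force'],s['width'])
for n in('top','scene','wrist'):
  c=cap(n,n+'4');P=handle(c)
  if len(P)<10: print(n,len(P)); continue
  u,ss,v=np.linalg.svd(P-P.mean(0),full_matrices=False);d=v[0]*np.sign(v[0][2])
  print(n,len(P),np.median(P,0),P.min(0),P.max(0),'ax',d)
c=dict(np.load('scene4.npz'))
cv2.imwrite('pics/s4z.png',cv2.resize(c['color'][150:270,260:420,::-1],(800,600),interpolation=cv2.INTER_CUBIC))
c=dict(np.load('top4.npz'))
cv2.imwrite('pics/t4z.png',cv2.resize(c['color'][150:310,130:290,::-1],(600,600),interpolation=cv2.INTER_CUBIC))
"
```

```text
[-0.0014  0.2666  0.2361] [-0.14    0.1638  0.012 ] 0.5982277562122066
top 77 [-0.0008  0.168   0.1307] [-0.0094  0.1632  0.061 ] [0.0071 0.1808 0.1387] ax [-0.0034  0.1129  0.9936]
scene 94 [0.0071 0.1776 0.1203] [-0.0072  0.1667  0.0918] [0.0114 0.1847 0.1359] ax [-0.1202  0.0229  0.9925]
wrist 601 [-0.0002  0.1818  0.1328] [-0.0102  0.1679  0.0609] [0.0098 0.1871 0.1376] ax [-0.012  -0.0796  0.9968]
```

View pics/s4z.png

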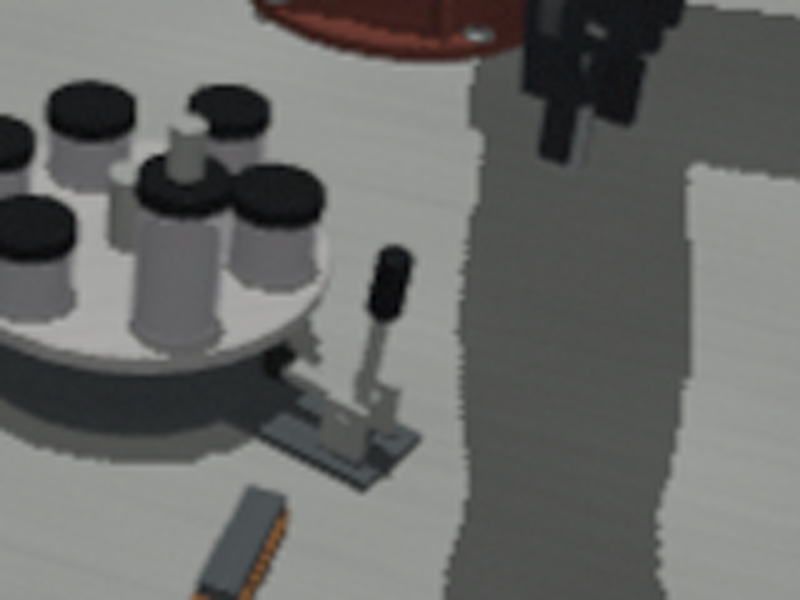

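View pics/t4z.png

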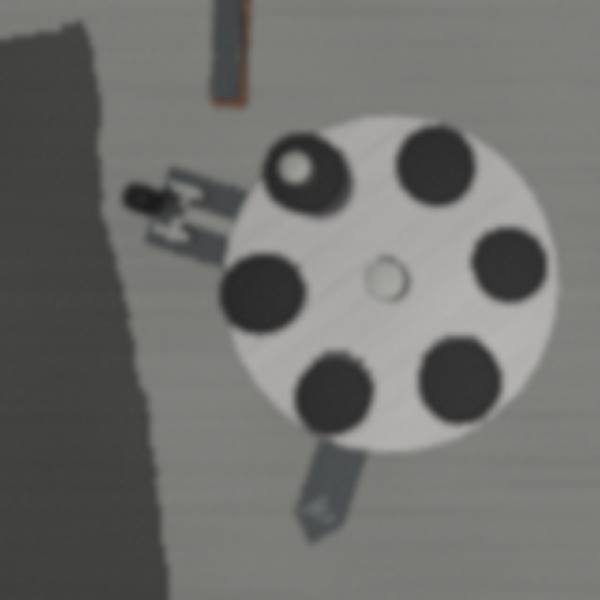

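View pics/wrist4.png

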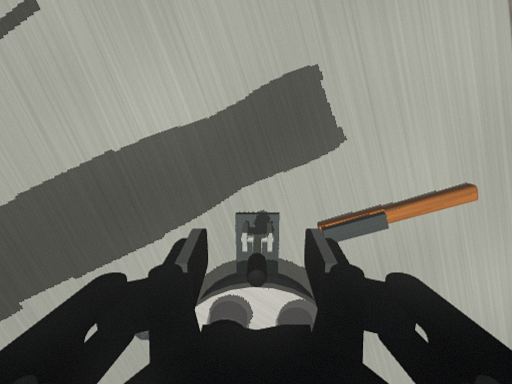

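```bash
cat > lean.py <<'E'
from h import *
import sys
def lean(c,dbg=True):
    K=c['camera_matrix'];T=c['cam_to_world'];P=handle(c)
    w=pts(c);s=stand(w)
    m=((c['color'].max(-1)<70)&(abs(s[...,0])<.03)&(s[...,1]>.13)&(s[...,1]<.25)&(s[...,2]>.08)&(s[...,2]<.16)).astype(np.uint8)
    n,l,st,ce=cv2.connectedComponentsWithStats(m);i=1+st[1:,4].argmax();m=l==i
    rows=np.nonzero(m.any(1))[0]; r=rows[2:-2] if len(rows)>8 else rows
    out=[]
    for v in r:
        u=np.nonzero(m[v])[0].mean()
        d=T[:3,:3]@np.array([(u-K[0,2])/K[0,0],-(v-K[1,2])/K[1,1],-1]);o=T[:3,3]
        n3=np.r_[sx,0];t=((np.r_[C,0]-o)@n3)/(d@n3);out.append(stand(o+t*d))
    out=np.array(out);k=np.polyfit(out[:,2],out[:,1],1);print('slope lean',np.arctan(k[0]),'y at z=.12',np.polyval(k,.12),'y at .03',np.polyval(k,.03),len(r),out[[0,-1]])
if __name__=='__main__':
  for f in sys.argv[1:]:
    print(f);lean(dict(np.load(f+'.npz')))
E
python3 lean.py scene0 scene4
python3 - <<'E'
from h import *
c=dict(np.load('scene4.npz'));K=c['camera_matrix'];T=c['cam_to_world']
for a in ((.165,.03),(.165,.096),(.165,.136)):
    p=np.linalg.inv(T)@np.r_[world(0,*a),1];u=K[0,0]*p[0]/-p[2]+K[0,2];v=-K[1,1]*p[1]/-p[2]+K[1,2]
    print(a,u,v,'zoom',(u-260+.5)*5,(v-150+.5)*5)
E
```

```text
scene0
slope lean 0.43138571187860525 y at z=.12 0.22484699171977385 y at .03 0.18342005793621532 8 [[0.     0.2218 0.1155]
 [0.     0.2099 0.0871]]
scene4
slope lean 0.039213331936599254 y at z=.12 0.1742435036740943 y at .03 0.1707124937534375 12 [[0.     0.1745 0.1316]
 [0.     0.1733 0.0956]]
(0.165, 0.03) 331.11092557814794 230.1774267481199 zoom 358.0546278907397 403.3871337405995
(0.165, 0.096) 333.85628644845406 210.66735396238542 zoom 371.7814322422703 305.83676981192707
(0.165, 0.136) 335.60312195752897 198.25336194575254 zoom 380.51560978764485 243.76680972876272
```

```bash
python3 - <<'E'
from h import *
c=dict(np.load('wrist4.npz'));im=c['color'][200:300,200:320,::-1]
cv2.imwrite('pics/w4z.png',cv2.resize(np.clip(im*2.,0,255).astype(np.uint8),(720,600),interpolation=cv2.INTER_CUBIC))
w=stand(pts(c))
for v in range(206,292,4): print(v,w[v,257],c['color'][v,257])
print(stand(c['cam_to_world'][:3,3]))
E
```

```text
206 [ 0.0001  0.2014 -0.0002] [166 167 156]
210 [nan nan nan] [169 171 161]
214 [0.0001 0.1927 0.0077] [74 80 76]
218 [0.0001 0.1868 0.0076] [50 52 49]
222 [0.0002 0.1813 0.0085] [49 52 52]
226 [0.0002 0.1751 0.0079] [50 52 49]
230 [0.0002 0.169  0.0078] [51 52 51]
234 [0.0003 0.1738 0.0309] [64 66 62]
238 [0.0003 0.1752 0.0456] [72 75 70]
242 [0.0004 0.176  0.0583] [70 74 67]
246 [0.0004 0.1774 0.0713] [68 70 64]
250 [0.0005 0.1776 0.0814] [73 73 70]
254 [0.0006 0.1845 0.1031] [34 35 32]
258 [0.0006 0.1851 0.1126] [34 34 32]
262 [0.0006 0.1859 0.1218] [32 35 32]
266 [0.0007 0.1858 0.1291] [31 30 29]
270 [0.0007 0.1849 0.1346] [44 47 44]
274 [0.0007 0.1814 0.136 ] [45 47 46]
278 [0.0007 0.1772 0.1362] [40 40 39]
282 [0.0007 0.1727 0.136 ] [33 36 34]
286 [0.0007 0.1684 0.1363] [35 36 35]
290 [0.0006 0.1165 0.0694] [195 190 183]
[0.0013 0.3366 0.3794]
```

View pics/w4z.png

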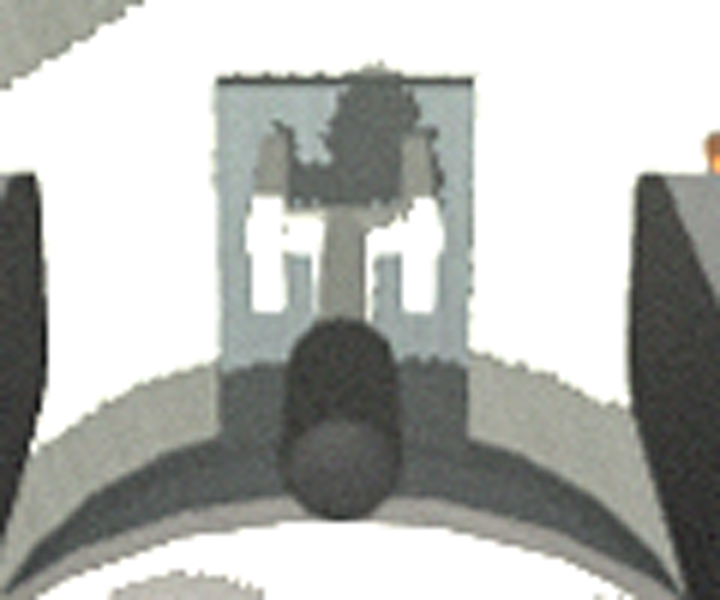

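Depth along the handle and shaft in the wrist view (v 234–266) gives a residual outward lean of about 0.05 rad. I'll regrip and nudge it in about 5 mm.

```bash
python3 -c "
from h import *
go(world(-.0005,.172,.106),-18.75)
"
```

```text
t 5.05 tcp [0.6204 0.2    0.2364] shift cm [-9.1742  0.1597 13.0427] turn 0.0003940722165326373 or -3.1411985813732604 q6 115.0238860242666
```

arm_command(
  motion=[
    {"grip": 0.6,"xyz": [-4.5,0.1,2],"turn": 0},
    {"grip": 0.6,"xyz": [-9.2,0.1,3],"turn": 0},
    {"grip": 0.6,"xyz": [-9.2,0.1,5],"turn": 0},
    {"grip": 0.6,"xyz": [-9.2,0.1,9],"turn": 0},
    {"grip": 0.6,"xyz": [-9.2,0.1,12.5],"turn": 0},
  ],
)

```text
time_s: 5.55
eef_pos: [0.5907, 0.1112, 0.1108]
tool_rot: [[0.323, 0.946, -0.007], [0.946, -0.323, 0.003], [0.0, -0.008, -1.0]]
ft_force: [0.5, -0.1, 0.2]
width: 0.598
```

arm_command(
  motion=[
    {"grip": 0.45,"xyz": [0,0,0],"turn": 0},
    {"grip": 0.3,"xyz": [0,0,0],"turn": 0},
    {"grip": 0.1,"xyz": [0,0,0],"turn": 0},
    {"grip": 0.1,"xyz": [0,0,0],"turn": 0},
    {"grip": 0.1,"xyz": [0,0,0],"turn": 0},
  ],
)

```text
time_s: 6.05
eef_pos: [0.5898, 0.1111, 0.1127]
tool_rot: [[0.323, 0.946, -0.009], [0.946, -0.323, 0.002], [-0.001, -0.009, -1.0]]
ft_force: [-8.2, -0.2, -0.5]
width: 0.22
```

```bash
python3 -c "
from h import *
s=bot.read_state();print(stand(s['eef_pos']),s['ft_force'],s['width'])
"
```

```text
[-0.0013  0.1697  0.1127] [-8.2383 -0.2307 -0.4929] 0.22023260257318955
```

arm_command(
  motion=[
    {"grip": 0.1,"xyz": [-0.3,0,0],"turn": 0},
    {"grip": 0.1,"xyz": [-0.6,0,0],"turn": 0},
    {"grip": 0.1,"xyz": [-0.6,0,0],"turn": 0},
    {"grip": 0.1,"xyz": [-0.6,0,0],"turn": 0},
  ],
)

```text
time_s: 6.45
eef_pos: [0.5879, 0.1055, 0.1134]
tool_rot: [[0.323, 0.946, -0.009], [0.946, -0.323, 0.003], [-0.0, -0.009, -1.0]]
ft_force: [-3.5, 3.8, -4.7]
width: 0.224
```

arm_command(
  motion=[
    {"grip": 0.35,"xyz": [0,0,0],"turn": 0},
    {"grip": 0.6,"xyz": [0,0,0],"turn": 0},
    {"grip": 0.6,"xyz": [0,0,0],"turn": 0},
    {"grip": 0.6,"xyz": [0,0,-4],"turn": 0},
    {"grip": 0.6,"xyz": [0,0,-8],"turn": 0},
  ],
)

```text
time_s: 6.95
eef_pos: [0.5879, 0.1051, 0.1938]
tool_rot: [[0.323, 0.946, -0.01], [0.946, -0.323, 0.002], [-0.001, -0.01, -1.0]]
ft_force: [1.8, -0.6, 0.0]
width: 0.599
```

arm_command(
  motion=[
    {"grip": 0.6,"xyz": [0,0,-4],"turn": 0},
    {"grip": 0.6,"xyz": [5,0,-5],"turn": 0},
    {"grip": 0.6,"xyz": [10,0,-5],"turn": 0},
    {"grip": 0.6,"xyz": [10,0,-5],"turn": 0},
    {"grip": 0.6,"xyz": [10,0,-5],"turn": 0},
  ],
)

```text
time_s: 7.45
eef_pos: [0.621, 0.2004, 0.2435]
tool_rot: [[0.321, 0.947, -0.01], [0.947, -0.321, 0.002], [-0.001, -0.01, -1.0]]
ft_force: [-0.4, -1.0, 0.0]
width: 0.6
```

```bash
python3 - <<'E'
from h import *
c=cap('wrist','wrist5');im=c['color'][200:300,200:320,::-1]
cv2.imwrite('pics/w5z.png',cv2.resize(np.clip(im*2.,0,255).astype(np.uint8),(720,600),interpolation=cv2.INTER_CUBIC))
w=stand(pts(c))
for v in range(222,300,4): print(v,w[v,257],c['color'][v,257])
for col in(255,257,259):
  a=w[200:310,col];dk=c['color'][200:310,col].max(-1)
  h=a[(a[:,2]>.097)&(a[:,2]<.130)&(a[:,1]>.155)];sh=a[(a[:,2]>.03)&(a[:,2]<.085)&(a[:,1]>.14)]
  print(np.polyfit(h[:,2],h[:,1],1),np.polyfit(sh[:,2],sh[:,1],1))
E
python3 - <<'E'
from h import *
from lean import lean
lean(cap('scene','scene5'))
E
```

```text
222 [0.0004 0.1775 0.0076] [49 52 49]
226 [0.0004 0.1721 0.009 ] [49 50 48]
230 [0.0004 0.1656 0.0082] [50 53 49]
234 [0.0006 0.1745 0.0402] [71 72 68]
238 [0.0006 0.1744 0.0518] [71 74 68]
242 [0.0007 0.1747 0.0634] [73 74 69]
246 [0.0007 0.1746 0.0735] [71 72 66]
250 [0.0008 0.1745 0.0834] [70 71 65]
254 [0.0009 0.1807 0.1038] [34 34 32]
258 [0.0009 0.1798 0.1108] [33 32 31]
262 [0.0009 0.1807 0.1204] [32 34 31]
266 [0.001  0.1813 0.1291] [32 31 29]
270 [0.001  0.1806 0.1353] [33 33 31]
274 [0.001  0.1764 0.1356] [46 45 44]
278 [0.001  0.1726 0.1367] [44 43 41]
282 [0.001  0.1677 0.1361] [39 41 38]
286 [0.0011 0.1631 0.1361] [30 31 30]
290 [0.0008 0.1112 0.0696] [197 195 188]
294 [0.0008 0.1056 0.07  ] [191 189 181]
298 [0.0008 0.0992 0.0694] [196 194 185]
[0.0362 0.1764] [0.0238 0.1727]
[0.0374 0.1763] [0.0153 0.1735]
[0.0421 0.1752] [0.0221 0.172 ]
slope lean 0.032098616630518405 y at z=.12 0.16956579449923864 y at .03 0.1666759264368793 11 [[ 0.      0.1702  0.1296]
 [-0.      0.17    0.0973]]
```

View pics/w5z.png

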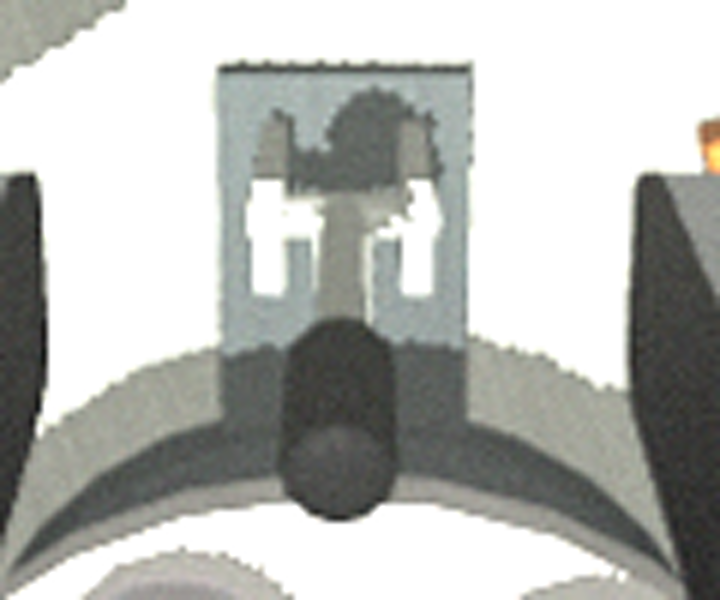

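Lever is now within roughly 0.02 rad of upright: the shaft face is at a constant y ≈ 0.1745 over its height. Next is the knob.

```bash
python3 -c "
from h import *
go(np.r_[.604,.0016,.243],-18.75)
"
```

```text
t 7.55 tcp [0.6208 0.1989 0.244 ] shift cm [-19.2093   4.7934   0.0745] turn -0.0023188084889894716 or 3.1392738451008038 q6 115.09572758934499
```

arm_command(
  motion=[
    {"grip": 0.8,"xyz": [-13,4.8,0],"turn": 0},
    {"grip": 0.8,"xyz": [-13,4.8,0],"turn": 0},
    {"grip": 0.8,"xyz": [-13,4.8,0],"turn": 0},
    {"grip": 0.8,"xyz": [-13,4.8,0],"turn": 0},
    {"grip": 0.8,"xyz": [-13,4.8,0],"turn": 0},
  ],
)

```text
time_s: 8.05
eef_pos: [0.6239, 0.0584, 0.2442]
tool_rot: [[0.327, 0.945, -0.009], [0.945, -0.327, 0.002], [-0.001, -0.009, -1.0]]
ft_force: [-0.6, -0.2, 0.7]
width: 0.804
```

```bash
python3 - <<'E'
from h import *
c=cap('wrist','wrist6')
w=pts(c);m=(w[...,2]>.190)&(w[...,2]<.2);n,l,st,ce=cv2.connectedComponentsWithStats(m.astype(np.uint8))
for i in range(1,n):
    if st[i,4]>100:
        P=w[l==i];ctr,r=cv2.minEnclosingCircle((P[:,:2]*1000).astype(np.float32));print(st[i],P.mean(0),ctr,r)
w2=w;m=(abs(w[...,2]-.115)<.003);n,l,st,ce=cv2.connectedComponentsWithStats(m.astype(np.uint8))
for i in range(1,n):
    if st[i,4]>60: P=w[l==i];ctr,r=cv2.minEnclosingCircle((P[:,:2]*1000).astype(np.float32));print('post?',st[i],P.mean(0),ctr,r)
go(np.r_[.604,.0016,.243],-18.75)
E
```

```text
[243 269  26  26 516] [0.6059 0.0046 0.1948] (605.5740966796875, 3.2846248149871826) 10.131209373474121
post? [158 204  44  31 125] [0.5471 0.0505 0.115 ] (538.1874389648438, 43.82653045654297) 24.712871551513672
post? [234 214  46  17  96] [0.6131 0.0219 0.1151] (608.798583984375, 11.708611488342285) 22.936260223388672
post? [265 278  47  17 162] [ 0.6193 -0.0586  0.1152] (616.7822265625, -70.57582092285156) 25.216054916381836
post? [200 282  25  23 444] [ 0.5383 -0.045   0.1151] (537.5670776367188, -46.022377014160156) 13.878642082214355
t 8.1 tcp [0.624  0.0596 0.2442] shift cm [-6.1321 -0.0017  0.1262] turn -0.004018283110936699 or 3.1375743704788563 q6 102.47228097863619
```

View pics/wrist6.png

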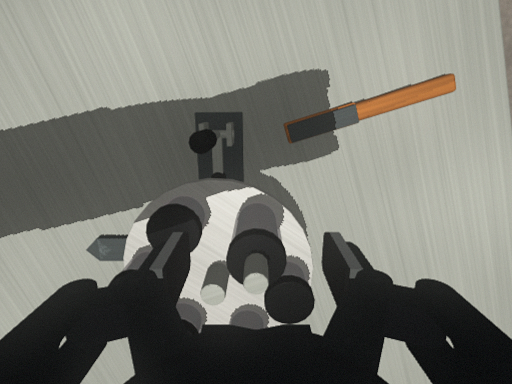

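```bash
python3 - <<'E'
from h import *
c=dict(np.load('wrist6.npz'));im=c['color'][225:275,75:135,::-1]
cv2.imwrite('pics/w6z.png',cv2.resize(im,(720,600),interpolation=cv2.INTER_CUBIC))
C2=np.array([.5376,-.046])
for u,v in((86,248),(87.5,248)):
  t=ray(c,u,v,.012)[:2];d=C2-t;print(t,np.linalg.norm(d),np.degrees(np.arctan2(d[1],d[0])))
go(np.r_[.6057,.0037,.215],-18.75)
E
```

```text
[0.3521 0.0189] 0.19649678616940583 -19.278299719016783
[0.3542 0.0182] 0.19433509105397678 -19.283406424832794
t 8.1 tcp [0.624  0.0596 0.2442] shift cm [-5.8755  0.1166  2.925 ] turn -0.004018283110936699 or 3.1375743704788563 q6 102.47228097863619
```

View pics/w6z.png

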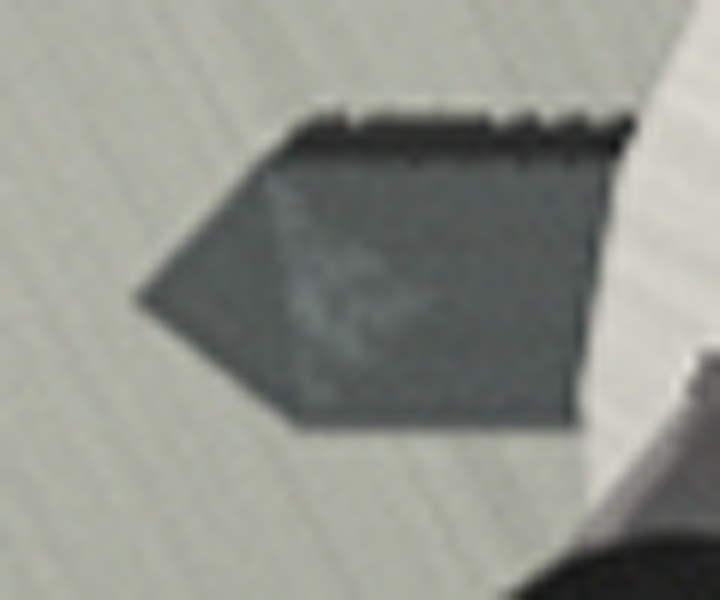

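```bash
python3 - <<'E'
from h import *
c=dict(np.load('wrist6.npz'))
C2=np.array([.5376,-.046])
f=lambda x,y:ray(c,75+x/12-.5,225+y/12-.5,.012)[:2]
t=f(137,297);d=C2-t;print(t,np.linalg.norm(d),np.degrees(np.arctan2(d[1],d[0])))
for a,b in(((300,430),(575,430)),((275,160),(610,160))):
  d=f(*b)-f(*a);print(np.degrees(np.arctan2(d[1],d[0])),(f(*b)+f(*a))/2)
print(np.linalg.norm(f(575,430)-f(575,160)))
E
```

```text
[0.351  0.0171] 0.19694612201157363 -18.699074179727724
-18.794738757885224 [ 0.377  -0.0106]
-18.83892157324404 [0.394  0.0215]
0.03608847608694577
```

arm_command(
  motion=[
    {"grip": 0.7,"xyz": [-3,0.1,0],"turn": -0.004},
    {"grip": 0.6,"xyz": [-5.9,0.1,1],"turn": -0.004},
    {"grip": 0.6,"xyz": [-5.9,0.1,3],"turn": -0.004},
    {"grip": 0.6,"xyz": [-5.9,0.1,5.5],"turn": -0.004},
    {"grip": 0.6,"xyz": [-5.9,0.1,7],"turn": -0.004},
  ],
)

```text
time_s: 8.6
eef_pos: [0.6044, 0.0045, 0.1726]
tool_rot: [[0.321, 0.947, -0.01], [0.947, -0.321, 0.002], [-0.001, -0.011, -1.0]]
ft_force: [0.1, 0.3, -0.1]
width: 0.603
```

```bash
sed -i 's/C=np.array.*;YAW/C=np.array([.5376,-.046]);YAW/' h.py; python3 - <<'E'
from h import *
go(np.r_[.6057,.0037,.169],-18.75)
s=bot.read_state();print(s['ft_force'])
cap('wrist','wrist7')
E
```

```text
t 8.6 tcp [0.6044 0.0045 0.1726] shift cm [-0.0341  0.1578  0.3624] turn 0.0008732002903753619 or -3.140719453299418 q6 96.73786879999284
[ 0.1375  0.2621 -0.067 ]
```

View pics/wrist7.png

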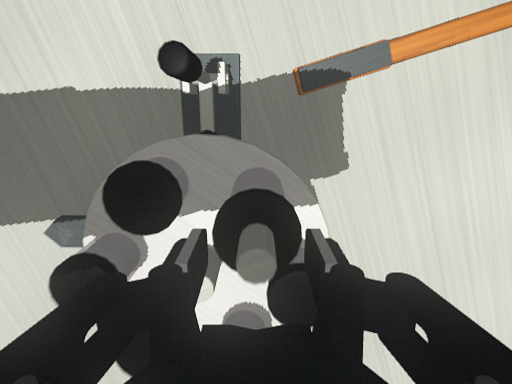

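The knob top is at (257,263), centred between the fingers (about 206–307). I'll close on it.

arm_command(
  motion=[
    {"grip": 0.5,"xyz": [0,0.1,0.3],"turn": 0},
    {"grip": 0.35,"xyz": [0,0.1,0.3],"turn": 0},
    {"grip": 0.1,"xyz": [0,0.1,0.3],"turn": 0},
    {"grip": 0.1,"xyz": [0,0.1,0.3],"turn": 0},
    {"grip": 0.1,"xyz": [0,0.1,0.3],"turn": 0},
  ],
  force=40,
)

```text
time_s: 9.15
eef_pos: [0.6049, 0.0044, 0.1683]
tool_rot: [[0.32, 0.947, -0.012], [0.947, -0.32, 0.003], [-0.001, -0.012, -1.0]]
ft_force: [-1.3, 0.7, 3.0]
width: 0.218
```

arm_command(
  motion=[
    {"grip": 0.1,"xyz": [0,0,0],"turn": 0},
    {"grip": 0.1,"xyz": [0,0,0],"turn": 0},
  ],
)

```text
time_s: 9.35
eef_pos: [0.6049, 0.0044, 0.1683]
tool_rot: [[0.32, 0.947, -0.012], [0.947, -0.32, 0.003], [-0.001, -0.012, -1.0]]
ft_force: [-1.3, 0.8, -0.2]
width: 0.219
```

```bash
cat > arc.py <<'E'
from h import *
s=bot.read_state();p=s['eef_pos'];print('tcp',p,s['ft_force'],s['width'],s['q'])
d=stand(p);a=np.degrees(np.arctan2(d[1],d[0]));r=np.hypot(d[0],d[1]);print('stand angle',a,'r',r)
import sys
R=s['tool_rot']
for st in map(float,sys.argv[1:]):
    b=np.radians(a+st);t=world(.084*np.cos(b),.084*np.sin(b),p[2]);print(a+st,R.T@(t-p)*100)
E
python3 arc.py 5 10 15 20 25
```

```text
tcp [0.6049 0.0044 0.1683] [-1.3149  0.8098 -0.1895] 0.2185720578001146 [-11.9653   7.5423   0.7215  83.8762   0.0184  96.7253]
stand angle 55.56081991088291 r 0.08408367028124437
60.56081991088291 [ 0.3814 -0.6262  0.0072]
65.56081991088291 [ 0.7141 -1.2791  0.0147]
70.56081991088291 [ 0.9886 -1.9585  0.0226]
75.56081991088291 [ 1.2028 -2.6592  0.0309]
80.56081991088291 [ 1.3552 -3.376   0.0394]
```

arm_command(
  motion=[
    {"grip": 0.1,"xyz": [0.4,-0.6,0],"turn": 0},
    {"grip": 0.1,"xyz": [0.7,-1.3,0],"turn": 0},
    {"grip": 0.1,"xyz": [1.0,-2.0,0],"turn": 0},
    {"grip": 0.1,"xyz": [1.2,-2.7,0],"turn": 0},
    {"grip": 0.1,"xyz": [1.35,-3.4,0],"turn": 0},
  ],
)

```text
time_s: 9.85
eef_pos: [0.5764, 0.0293, 0.1684]
tool_rot: [[0.32, 0.947, -0.012], [0.948, -0.32, 0.004], [0.0, -0.013, -1.0]]
ft_force: [3.3, 3.6, -5.6]
width: 0.217
```

```bash
python3 arc.py 6 12 18 24 30
```

```text
tcp [0.5764 0.0293 0.1684] [ 3.3424  3.5874 -5.6023] 0.2166141214106327 [-10.1248   2.6951  -4.3818  83.6347   0.1096  98.5184]
stand angle 81.49811437518876 r 0.08471475004240295
87.49811437518876 [ 0.0153 -0.8857  0.0111]
93.49811437518876 [ 0.0092 -1.7648  0.0222]
99.49811437518876 [-0.0886 -2.6385  0.0332]
105.49811437518876 [-0.2773 -3.4972  0.0439]
111.49811437518876 [-0.5547 -4.3315  0.0544]
```

arm_command(
  motion=[
    {"grip": 0.1,"xyz": [0.02,-0.9,0],"turn": 0},
    {"grip": 0.1,"xyz": [0,-1.75,0],"turn": 0},
    {"grip": 0.1,"xyz": [-0.1,-2.65,0],"turn": 0},
    {"grip": 0.1,"xyz": [-0.3,-3.5,0],"turn": 0},
    {"grip": 0.1,"xyz": [-0.55,-4.35,0],"turn": 0},
  ],
)

```text
time_s: 10.35
eef_pos: [0.5321, 0.0392, 0.1684]
tool_rot: [[0.319, 0.948, -0.013], [0.948, -0.319, 0.006], [0.001, -0.014, -1.0]]
ft_force: [1.4, 2.5, -5.5]
width: 0.212
```

```bash
python3 arc.py 6 12 18 24 30; python3 -c "
from h import *
cap('wrist','wrist8')"
```

```text
tcp [0.5321 0.0392 0.1684] [ 1.3836  2.5065 -5.4644] 0.21217651391591538 [ -9.9499  -4.8512 -11.844   83.8036   0.1869  98.6357]
stand angle 112.4645423240363 r 0.08542452435770717
118.4645423240363 [-0.5076 -0.7408  0.01  ]
124.4645423240363 [-0.9644 -1.492   0.0201]
130.4645423240363 [-1.4972 -2.1913  0.0295]
136.4645423240363 [-2.1002 -2.8311  0.0379]
142.4645423240363 [-2.7668 -3.4044  0.0453]
```

View pics/wrist8.png

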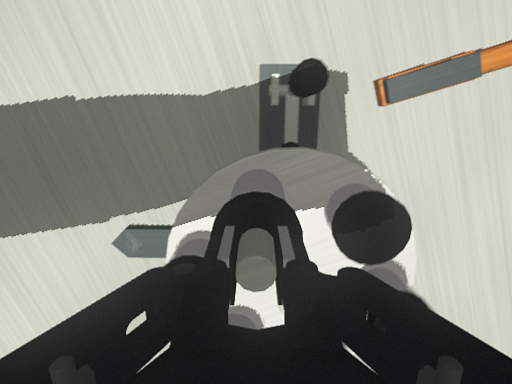

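The tall jar moves along with the grip: the knob is between the pads at (257,265) and the tongue is at (140,241). I'll continue the swing.

arm_command(
  motion=[
    {"grip": 0.1,"xyz": [-0.5,-0.75,0],"turn": 0},
    {"grip": 0.1,"xyz": [-0.95,-1.5,0],"turn": 0},
    {"grip": 0.1,"xyz": [-1.5,-2.2,0],"turn": 0},
    {"grip": 0.1,"xyz": [-2.1,-2.85,0],"turn": 0},
    {"grip": 0.1,"xyz": [-2.75,-3.4,0],"turn": 0},
  ],
)

```text
time_s: 10.9
eef_pos: [0.4885, 0.0242, 0.1684]
tool_rot: [[0.318, 0.948, -0.016], [0.948, -0.318, 0.006], [0.0, -0.017, -1.0]]
ft_force: [-1.0, 3.5, -6.9]
width: 0.22
```

```bash
python3 arc.py 6 12 18 24 30 36 38
```

```text
tcp [0.4885 0.0242 0.1684] [-0.964   3.4917 -6.8818] 0.21979861596546232 [-12.6042 -12.5391 -18.8239  84.6961   0.1059  95.9492]
stand angle 143.7631757288874 r 0.08565750275889072
149.7631757288874 [-0.8322 -0.351   0.006 ]
155.7631757288874 [-1.6126 -0.756   0.0129]
161.7631757288874 [-2.431  -1.0773  0.0184]
167.7631757288874 [-3.2786 -1.3112  0.0224]
173.7631757288874 [-4.1459 -1.4553  0.0248]
179.7631757288874 [-5.0236 -1.5079  0.0256]
181.7631757288874 [-5.3168 -1.505   0.0256]
```

arm_command(
  motion=[
    {"grip": 0.1,"xyz": [-0.85,-0.35,0],"turn": 0},
    {"grip": 0.1,"xyz": [-1.6,-0.75,0],"turn": 0},
    {"grip": 0.1,"xyz": [-2.45,-1.1,0],"turn": 0},
    {"grip": 0.1,"xyz": [-3.3,-1.3,0],"turn": 0},
    {"grip": 0.1,"xyz": [-4.1,-1.45,0],"turn": 0},
  ],
)

```text
time_s: 11.4
eef_pos: [0.46, -0.0103, 0.1683]
tool_rot: [[0.318, 0.948, -0.019], [0.948, -0.318, 0.006], [-0.0, -0.02, -1.0]]
ft_force: [-3.9, 3.5, -3.9]
width: 0.221
```

```bash
python3 arc.py 2 4 6 8; python3 - <<'E'
from h import *
c=cap('top','top9');cap('wrist','wrist9')
cv2.imwrite('pics/t9z.png',cv2.resize(c['color'][150:310,130:290,::-1],(600,600),interpolation=cv2.INTER_CUBIC))
E
```

```text
tcp [ 0.46   -0.0103  0.1683] [-3.8827  3.4633 -3.9409] 0.22120391578967571 [-17.6379 -17.6329 -23.1163  85.645    0.0007  90.9285]
stand angle 174.01827995741368 r 0.08541624557925562
176.01827995741368 [-0.3072  0.1144 -0.0022]
178.01827995741368 [-0.6     0.0982 -0.0017]
180.01827995741368 [-0.8931  0.0922 -0.0015]
182.01827995741368 [-1.1863  0.0965 -0.0015]
```

View pics/t9z.png

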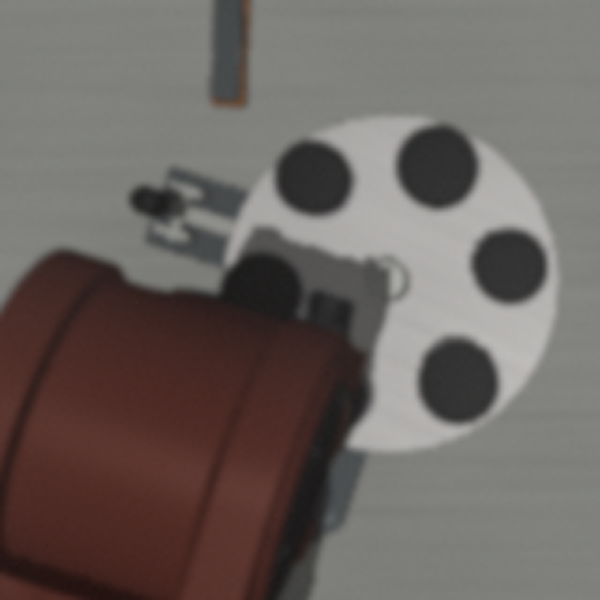

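View pics/wrist9.png

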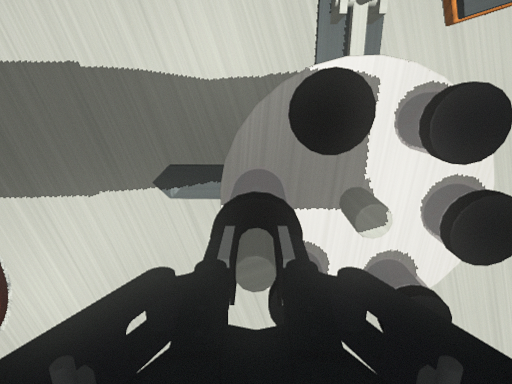

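arm_command(
  motion=[
    {"grip": 0.1,"xyz": [-0.45,0.05,0],"turn": 0},
    {"grip": 0.1,"xyz": [-0.9,0.05,0],"turn": 0},
    {"grip": 0.1,"xyz": [-0.9,0.05,0],"turn": 0},
    {"grip": 0.1,"xyz": [-0.9,0.05,0],"turn": 0},
    {"grip": 0.1,"xyz": [-0.9,0.05,0],"turn": 0},
  ],
)

```text
time_s: 12.0
eef_pos: [0.4563, -0.0203, 0.1683]
tool_rot: [[0.32, 0.947, -0.021], [0.947, -0.32, 0.004], [-0.003, -0.021, -1.0]]
ft_force: [-6.7, 1.6, -0.6]
width: 0.217
```

```bash
python3 arc.py 0; cat > fin.py <<'E'
from h import *
import sys
c=cap('wrist',sys.argv[1]);w=pts(c)
def comp(m,lo):
    n,l,st,ce=cv2.connectedComponentsWithStats(m.astype(np.uint8))
    for i in range(1,n):
        if st[i,4]>lo:
            P=w[l==i];ctr,r=cv2.minEnclosingCircle((P[:,:2]*1000).astype(np.float32));q=stand(np.r_[np.array(ctr)/1000,0]);print(st[i],ctr,r,'stand',q[:2],np.degrees(np.arctan2(q[1],q[0])))
g=c['color'].min(-1)
print('knob');comp((abs(w[...,2]-.195)<.003)&(g>60),100)
print('post');comp(abs(w[...,2]-.115)<.002,200)
E
python3 fin.py wrist10
```

```text
tcp [ 0.4563 -0.0203  0.1683] [-6.7224  1.5812 -0.5589] 0.21728261081701045 [-18.9047 -18.0837 -23.4834  85.8206  -0.1736  89.7603]
stand angle -178.8236294982044 r 0.08524702373116229
-178.8236294982044 [ 0.0024  0.1247 -0.0027]
knob
[ 236  251   40   41 1313] (456.92230224609375, -22.036266326904297) 10.13003921508789 stand [-0.0841 -0.0032] -177.79302326099435
post
[ 453  166   59   76 3570] (616.4089965820312, -70.59614562988281) 28.55054473876953 stand [0.0825 0.002 ] 1.416951265255228
[ 355  189   40   37 1119] (537.232177734375, -46.20609664916992) 14.03447437286377 stand [-0.0003 -0.0003] -131.98739852617663
```

View pics/wrist10.png

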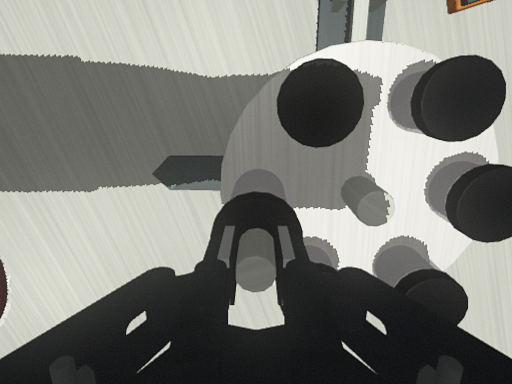

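```bash
python3 - <<'E'
from h import *
c=dict(np.load('wrist10.npz'));im=c['color'][145:200,145:229,::-1]
cv2.imwrite('pics/w10z.png',cv2.resize(np.clip(im*1.5,0,255).astype(np.uint8),(756,495),interpolation=cv2.INTER_CUBIC))
P=np.array([.5372,-.0462])
for u,v in((151.5,173),(151.5,174),(151.5,175)):
  t=ray(c,u,v,.012)[:2];d=P-t;print(t,np.linalg.norm(d),np.degrees(np.arctan2(d[1],d[0])))
E
```

```text
[0.3501 0.0172] 0.19752464413002216 -18.727863203208404
[0.3497 0.0162] 0.19763714972599375 -18.411647642602247
[0.3492 0.0152] 0.19775591212598864 -18.0951681148111
```

View pics/w10z.png

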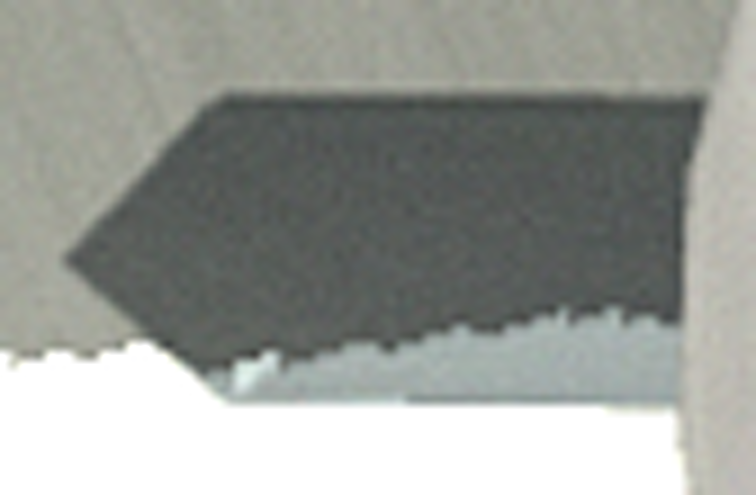

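arm_command(
  motion=[
    {"grip": 0.1,"xyz": [0.25,0.08,0],"turn": 0},
    {"grip": 0.1,"xyz": [0.25,0.08,0],"turn": 0},
    {"grip": 0.1,"xyz": [0.25,0.08,0],"turn": 0},
  ],
)

```text
time_s: 12.35
eef_pos: [0.4569, -0.0185, 0.1683]
tool_rot: [[0.32, 0.947, -0.023], [0.947, -0.32, 0.003], [-0.004, -0.023, -1.0]]
ft_force: [-6.2, 2.3, -0.6]
width: 0.219
```

```bash
python3 arc.py 0; python3 fin.py wrist11
```

```text
tcp [ 0.4569 -0.0185  0.1683] [-6.2225  2.282  -0.6159] 0.21860232314702502 [-18.6241 -17.8623 -23.3072  85.8615  -0.2315  90.0647]
stand angle 179.93883099002377 r 0.08528896082369557
179.93883099002377 [-0.0003  0.1289 -0.0029]
knob
[ 236  251   40   41 1307] (457.6855773925781, -20.116958618164062) 10.080889701843262 stand [-0.084  -0.0012] -179.19633421552433
post
[ 453  171   59   76 3588] (616.560546875, -72.41937255859375) 28.633676528930664 stand [0.0833 0.0004] 0.25029812684809205
[ 355  192   40   37 1109] (537.0989379882812, -46.211669921875) 13.921138763427734 stand [-0.0004 -0.0004] -138.34873454707986
```

```bash
python3 - <<'E'
from h import *
from lean import lean
c=cap('scene','scene12');lean(c);lean(dict(np.load('scene5.npz')))
cv2.imwrite('pics/s12z.png',cv2.resize(c['color'][120:300,140:380,::-1],(800,600),interpolation=cv2.INTER_CUBIC))
E
```

```text
slope lean 0.05905947377143562 y at z=.12 0.1662564235959949 y at .03 0.1609348823006301 12 [[0.     0.1655 0.1324]
 [0.     0.1657 0.0971]]
slope lean 0.032098616630520785 y at z=.12 0.16530402136445782 y at .03 0.16241415330209824 11 [[0.     0.1659 0.1294]
 [0.     0.1657 0.0971]]
```

View pics/s12z.png

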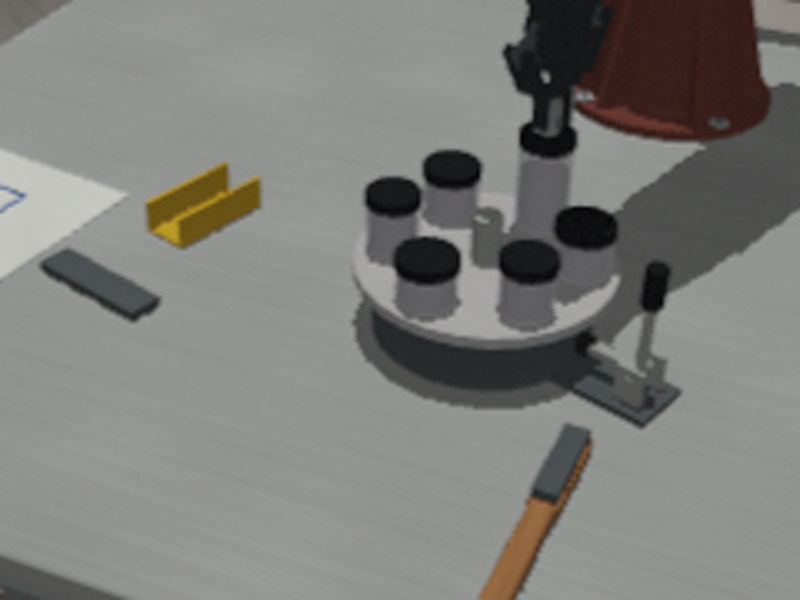

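The scene view shows the lever upright at (652,290), the tall jar at the front in the gripper, and the bystanders undisturbed. I'll hand it in.

```bash
python3 -c "
from plant import bot
s=bot.read_state();print(s['time_s'],s['width'],s['ft_force']);print(bot.sign_off())"
```

```text
12.45 0.2198673633842055 [-6.37147049  2.42842041 -1.81408629]
the job is handed in; nothing more can be done
None
```

I stood the brake lever upright and swung the carousel about 125° by the tall jar's knob. I handed the job in at 12.45 s, still gripping the knob with the jar at the front.

**Lever:** The first swing left it leaning about 0.05 rad outwards, so I regripped it and nudged it in. Afterwards the estimates were:

| Source | Lean (rad) |
|---|---|
| Wrist camera depth, shaft | about 0.02 |
| Wrist camera depth, handle | about 0.04 |
| Final scene image, handle position | about 0.01 |
| Final scene image, handle slope (coarse, 12 pixel rows) | 0.06 |

The methods disagree by a few hundredths of a radian. All are well below the 0.4 rad at which the brake comes on.

**Jar:** I overshot the front by 1–2° and moved it back. The final checks put the knob 0.1° short of the front line (arm pose) to about 0.8° past it (wrist camera). The yaw of the stand came out at about -18.7° from the tongue in both the top and wrist views.

**Centre:** My first estimate of the turntable axis, from the top camera, was about 4 mm off the wrist camera's. I used the wrist value for the swing.

**Grip and bystanders:** The opening of 0.22 matches the 20 mm knob, and the force on the wrist was about 7 N at the end. The channel, flat bar and brush look undisturbed in the last scene view; I did not measure their positions.

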